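# Hold the lid poised over its jar

### The arm

A 7-joint arm with a two-finger parallel gripper is mounted at the origin on the work surface. World frame = base frame: x ahead of the robot, y to its left, z up, the work surface at z = 0. Lengths are in m, angles in rad, forces in N, time in s.
With the tool pointing down it reaches from about 0.35 to 0.9 m from the base axis. Payload 8.1 kg.
Tool frame: the origin (TCP) lies on the centre line of the jaws, within the pads' length; the fingertips stand 22 mm ahead of it and the grasp point (between the pads) lies 3 mm ahead of it; z points along the fingers, y is the direction in which the jaws open and shut (so a half turn about z gives the same grasp; the last joint's range is limited). The gripper opens to 92 mm and grips with 3 to 60 N. Pads are 19 mm wide; open, the fingers measure 130 mm over their backs; the gripper's body (75 mm by 190 mm) begins 47 mm behind the grasp point.
Start: joints at [1.109, 0.434, 0.025, 1.573, -0.012, 1.134, -0.075], TCP at [0.219, -0.585, 0.249] pointing down, gripper open.
Joint ranges: [-2.62, 2.62], [-0.44, 2.09], [-1.27, 1.32], [0.08, 2.57], [-1.32, 4.46], [0.12, 2], [-2.74, 2.74]. Speed limits (rad/s): [2.22, 2.22, 3.01, 3.01, 3.14, 3.14, 3.14].

### API

Orientations are given as a rotation vector (axis times angle).
In Python, from cell import arm gives the robot as it stands.
- The arm moves only by the shell command python3 -m pendant 'ROWS' [FORCE]. ROWS is JSON, a list that holds one entry, the list of rows, each a list of 7 numbers: the shift along the tool's x, y, z in units of 0.04 m (1.0 is 0.04 m), then the turn, a rotation vector about the tool's x, y, z in units of 0.08 rad (1.0 is 0.08 rad), then the closure, from 0 (fully open) to 1 (shut). In form: [[[tx, ty, tz, ax, ay, az, fingers], ...]]. A call has 1 to 20 rows; each row shifts and turns the commanded pose from where the row before left it, along the tool's axes as they then stand; what a row does not reach is not made up. A row lasts 1/12 s, in which the tool goes at most 41.7 mm and 7.16 degrees, less where a joint would pass 70% of its speed; a pose out of reach is approached as far as the arm can. A call with a number of a shift or a turn outside -1 to 1 is refused whole. A call with a gripper value outside its range is refused whole. The fingers move at their own pace and stop on an object; FORCE is the grip in N (left out, the last holds). Time passes only in rows, so rows that do not move let the fingers close. It gives the time, the measured TCP pose, the force and the opening at its end, in the units of the state.
- arm.observe(): the state, without advancing time (a new reading comes with each control period).
- arm.get_image(name): name is "side" or "top" or "wrist"; returns a dict with "img" (480x640x3 uint8, red, green, blue), "z_map" (480x640 float32, m along the optical axis (not along the pixel's ray), 0 where there is no reading), "K" (3x3 intrinsics, pixels), "R" (3x3) and "t" (3): a world point X has camera coordinates R X + t. Camera axes: x right, y down, z forward; pixel columns grow to the right and rows downward; lengths in m; the calibration is good to about 2 mm. A picture is of the moment at which its call begins.
- arm.sign_off(): hands the job in, once; it reports no verdict.
The state is a dict: "clock": time; "joints": joint angles; "dq": joint speeds; "joint_efforts": joint torques, N m; "position": TCP position; "ee_rot": TCP orientation; "force": force on the tool from outside, world axes, zero at the start; "ft_torque": the same for the moment, N m; "width": opening from 0.0 (shut) to 1.0 (fully open).
Only numpy, scipy, OpenCV 4.12 (cv2) and the standard library are available. Lean on these libraries where they do the work, as an engineer would, in place of code of your own. Each camera call takes 0.05 s, during which the arm holds its last target.

### The job

Pull the shelf's drawer open by its handle, take out the larger of the two wooden lids by its knob and carry it over the guard rail to the wide glass jar. Finish while still holding it: level, centred over the open mouth, about a centimetre clear of the rim and touching nothing, so that I can see that it fits before it goes on. Leave both jars and everything else on top of the shelf standing where they are.

Things in the scene. Friction and masses are not known exactly. Their poses are not given: they have to be found in the camera images.
- shelf_top (a point): Centre of the upper face of the top board of the fixed low rattan shelf, 105 mm above the table. x points from the drawer's face (at x = -130 mm) to the back, y left, z up. Board 260 (x) by 800 mm (y). Bamboo guard rail round it: its top 35 mm above the board along the front (at x = -122 mm, open for 80 mm either side of the middle, over the handle) and about 40 mm at the sides, 81 mm at the back.
- drawer (a joint): Shallow pale-wood drawer, m: 0 shut, grows as it slides along the shelf's -x to the stop at 0.13. Starts 0 to 15 mm ajar, moves with about 2 N, stays where left. 344 mm wide; front panel 12 mm thick, its top edge 90 mm above the table; inner floor at 26 mm. Pulled smoothly, the lids ride along. From 0.12 on the large lid can be lifted straight up, clear of the top board.
- drawer_handle (a point): Middle of the drawer's handle, a level round bamboo bar 12 mm thick, 110 mm long, along the shelf's y, 45 mm in front of the drawer's face (39 mm clear gap behind it), 84 mm above the table (21 mm below the top board's upper face). Two stems hold it 45 mm either side of the middle; between them it can be pinched from above. Axes as the shelf's.
- large_lid_knob (a point): Larger wooden lid, flat in the drawer beside the smaller (left or right varies), hidden till opened: disc 80 mm across, 10 thick; under it a cork plug 60 across, 6 deep; on top a round knob 22 thick, 40 tall. Point: on the axis in the knob, 22 mm above the disc, 18 below the knob's top, 38 above the plug's underside; z up. 50 to 100 g. Centre 55 to 80 mm behind the drawer's face.
- large_lid: The same larger lid; origin at the centre of the plug's underside (its lowest point), z along its axis, up through the knob.
- small_lid_knob (a point): The smaller lid, not wanted, lying flat in the drawer: disc 54 mm across, otherwise the same shape, thicknesses and knob as the larger one; the point is 22 mm above its disc, 38 mm above its underside.
- wide_jar_rim (a point): Centre of the open mouth, at rim height, of the wide, lower clear glass jar: straight, 74 mm across outside, 66 mm inside, 90 mm tall, standing on the shelf top behind the front guard rail, left or right of the middle; z up.
- wide_jar: The same wide jar; origin at the centre of its underside, z up.
- narrow_jar: The narrow, taller clear glass jar, not wanted: 50 mm across, 105 mm tall, on the other side of the shelf's middle; origin at the centre of its underside.
- basin: Yellow plastic basin, 150 mm across, 70 mm tall, on the shelf at the right end (-y); origin at the centre of its underside.
- incense_holder: White ceramic incense holder, a dish 80 mm across with a short stem, 52 mm tall, towards the left end (+y) of the shelf; origin at the centre of its underside.
- tongue_scraper: Stainless steel U-shaped tongue scraper, about 95 mm long, 44 mm wide, 6 mm thick, lying at the front middle of the shelf top; origin at its middle, underside.
- oil_bottle: Amber glass oil bottle, 52 mm across, 140 mm tall, at the back left of the shelf; origin at the centre of its underside.
- tumbler: Blue-glazed ceramic tumbler, 66 mm across, 85 mm tall, at the back of the shelf left of the middle; origin at the centre of its underside.
- soap_dish: Terracotta dish with a bar of soap, 75 by 110 mm, 34 mm tall, at the back of the shelf right of the middle; origin at the centre of its underside.
Mind the look-alikes: they are no part of the job. Leave any green or pink look-alike of the wide_jar alone.

How it is judged:
By the outcome, as a careful person would: the job done as asked, in the order asked, and still so for the second after the job is handed in, while the arm keeps its last pose, push and grip.
It also fails if it takes over 54 s, if anything falls off the work surface, if the arm or the gripper's body presses on something with over 40 N, if the wrist force passes 120 N, or if a joint passes its speed limit or range.

## Working session

There is one attempt and no reset: what is moved stays moved. The work goes in short steps, Python scripts to look and compute and a shell command to move; the robot and the scene stay as the last step left them, time stands still between calls to the robot, and variables do not carry over. Pictures are saved under pics/ and viewed, and the job is handed in when it is done.

```bash
mkdir -p pics; ls; python3 - <<'E'
from cell import arm
import cv2,numpy as np
s=arm.observe();print({k:np.round(v,3).tolist() for k,v in s.items()})
for n in["side","top","wrist"]:
    d=arm.get_image(n);cv2.imwrite(f"pics/{n}0.png",d["img"][...,::-1])
    print(n,d["K"].round(1).tolist(),d["R"].round(3).tolist(),d["t"].round(3).tolist())
    np.savez(f"{n}0.npz",**d)
E
```

```text
pics
{'clock': 0.0, 'joints': [1.109, 0.435, 0.025, 1.574, -0.012, 1.134, -0.075], 'dq': [-0.0, -0.0, 0.001, -0.002, 0.0, -0.0, -0.001], 'joint_efforts': [0.0, -66.785, 0.986, -31.447, -0.06, 0.043, 0.0], 'position': [0.219, -0.585, 0.248], 'ee_rot': [-3.09, -0.56, 0.001], 'force': [0.018, 0.015, -0.084], 'ft_torque': [-0.042, -0.057, 0.024], 'width': 1.003}
side [[538.5, 0.0, 319.3], [0.0, 538.5, 233.7], [0.0, 0.0, 1.0]] [[0.999, -0.042, 0.003], [-0.018, -0.495, -0.869], [0.038, 0.868, -0.496]] [-0.571, 0.145, 1.128]
top [[547.7, 0.0, 316.1], [0.0, 547.7, 242.4], [0.0, 0.0, 1.0]] [[-0.013, -1.0, 0.025], [-0.992, 0.01, -0.126], [0.126, -0.026, -0.992]] [-0.009, 0.593, 0.973]
wrist [[389.3, 0.0, 318.5], [0.0, 389.3, 243.7], [0.0, 0.0, 1.0]] [[0.351, -0.936, -0.002], [-0.907, -0.341, 0.248], [-0.232, -0.085, -0.969]] [-0.625, -0.032, 0.39]
```

View pics/side0.png

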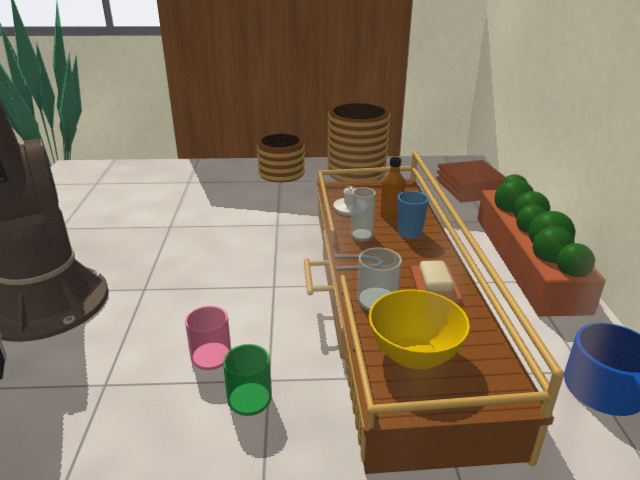

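View pics/top0.png

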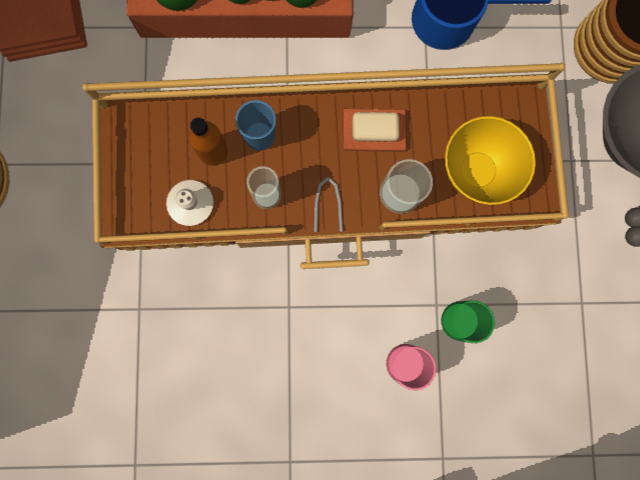

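View pics/wrist0.png

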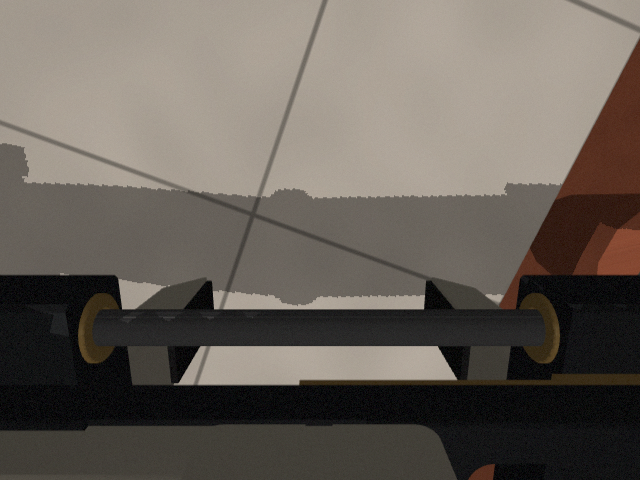

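```bash
cat > h.py <<'E'
import numpy as np,cv2
def load(n): return dict(np.load(n+".npz"))
def ray(d,u,v):
    r=d["R"].T@np.linalg.inv(d["K"])@np.array([u,v,1.]);c=-d["R"].T@d["t"];return c,r
def plane(d,u,v,z):
    c,r=ray(d,u,v);return c+r*(z-c[2])/r[2]
def cloud(d):
    v,u=np.mgrid[:480,:640];K=d["K"];z=d["z_map"]
    P=np.stack([(u-K[0,2])/K[0,0]*z,(v-K[1,2])/K[1,1]*z,z],-1)
    return (P-d["t"])@d["R"]
def proj(d,X):
    p=d["K"]@(d["R"]@np.asarray(X)+d["t"]);return p[:2]/p[2]
def snap(arm,n,tag):
    d=arm.get_image(n);cv2.imwrite(f"pics/{tag}.png",d["img"][...,::-1]);np.savez(tag+".npz",**d);return d
E
python3 - <<'E'
from h import *
d=load("top0");W=cloud(d);hsv=cv2.cvtColor(d["img"],cv2.COLOR_RGB2HSV)
# handle bar: bamboo colour in window
for (u,v) in [(335,265),(310,266),(360,264)]: print("hsv",hsv[v,u],W[v,u].round(3))
m=np.zeros((480,640),bool);m[255:275,295:375]=True
m&=(hsv[...,1]>110)&(W[...,2]>.06)&(W[...,2]<.1)
P=W[m];print("bar",len(P),P.min(0).round(3),P.max(0).round(3))
ys,xs=np.nonzero(m);print("pix",xs.min(),xs.max(),ys.min(),ys.max())
(c,sz,a)=cv2.minAreaRect(np.argwhere(m)[:,::-1].astype(np.float32));bx=cv2.boxPoints((c,sz,a));print(c,sz,a)
print("centre",plane(d,*c,.087).round(4));Q=np.array([plane(d,*b,.087) for b in bx]);print(Q.round(3))
# rail corners
for nm,(u,v),z in [("FL",(102,240),.145),("FR",(563,217),.145),("BL",(92,88),.186),("BR",(557,69),.186)]:
    print(nm,plane(d,u,v,z).round(3),W[v,u].round(3))
print(plane(d,316,232,.108),plane(d,341,231,.108))
E
```

```text
hsv [ 18 153 208] [ 0.546 -0.046  0.089]
hsv [ 18 152 213] [ 0.545 -0.003  0.087]
hsv [ 18 155 201] [ 0.548 -0.09   0.088]
bar 476 [ 0.542 -0.104  0.081] [0.565 0.013 0.093]
pix 301 368 255 268
(334.5, 261.5) (13.0, 67.0) 90.0
centre [ 0.5526 -0.0457  0.087 ]
[[ 0.565  0.013  0.087]
 [ 0.563 -0.105  0.087]
 [ 0.541 -0.104  0.087]
 [ 0.542  0.013  0.087]]
FL [0.586 0.337 0.145] [0.587 0.339 0.139]
FR [ 0.618 -0.427  0.145] [ 0.619 -0.43   0.139]
BL [0.829 0.347 0.186] [0.83  0.348 0.184]
BR [ 0.86  -0.414  0.186] [ 0.862 -0.417  0.181]
[ 0.60189719 -0.01346272  0.108     ] [ 0.60324179 -0.05655497  0.108     ]
```

```bash
python3 - <<'E'
from h import *
for n,(x0,y0,x1,y1) in [("top0",(280,150,480,310)),("side0",(280,160,480,360))]:
    d=load(n);c=d["img"][y0:y1,x0:x1,::-1];cv2.imwrite(f"pics/crop_{n}.png",cv2.resize(c,None,fx=3.0,fy=3.0,interpolation=cv2.INTER_CUBIC))
E
```

```text
(no output)
```

View pics/crop_top0.png

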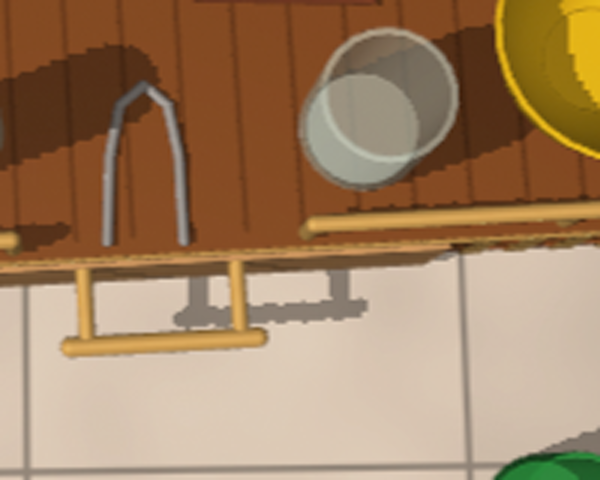

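View pics/crop_side0.png

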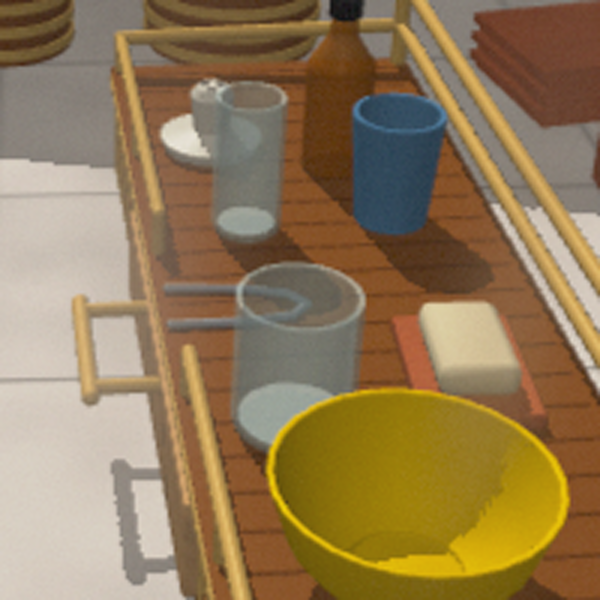

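```bash
python3 - <<'E'
from h import *
d=load("top0");W=cloud(d);hsv=cv2.cvtColor(d["img"],cv2.COLOR_RGB2HSV)
bam=(abs(hsv[...,0].astype(int)-18)<5)&(hsv[...,1]>100)&(hsv[...,2]>120)
def line(m,nm):
    P=W[m];n=len(P)
    vx,vy,x0,y0=cv2.fitLine(P[:,:2].astype(np.float32),cv2.DIST_HUBER,0,.01,.001).ravel()
    if vy<0: vx,vy=-vx,-vy
    print(nm,n,"yaw",np.arctan2(-vx,vy).round(4),"pt",x0.round(4),y0.round(4),"z",np.median(P[:,2]).round(4), "y range",P[:,1].min().round(3),P[:,1].max().round(3))
for lo,hi,nm in [((0,.12),0,"")][:0]: pass
fr=bam&(abs(W[...,2]-.138)<.008)&(W[...,0]<.65)&(W[...,1]<.32)&(W[...,1]>-.41)
line(fr&(W[...,1]>0),"frontL");line(fr&(W[...,1]<0),"frontR");line(fr,"front")
bk=bam&(W[...,2]>.165)&(W[...,0]>.8)&(abs(W[...,1]+.03)<.33);line(bk,"back")
hb=bam&(W[...,2]>.07)&(W[...,2]<.097)&(W[...,0]<.5535)&(abs(W[...,1]+.045)<.06);line(hb,"handle")
# rim ellipses
s=load("side0")
for dd,nm,pts in [(d,"top",(410,181.7)),(s,"side",(380,261))]:
    pass
print(plane(d,410,181.7,.195))
c,r=ray(d,410,181.7)
X=plane(d,410,181.7,.195);print("in side",proj(s,X), "radius pix top",37/ (d["R"]@X+d["t"])[2]*.5477)
for uv in [(378.5,259)]: print("side ctr",plane(s,*uv,.195))
for R in (0.037,):
  for a in range(0,360,90):
    print(a,proj(s,X+[R*np.cos(np.radians(a)),R*np.sin(np.radians(a)),0]).round(1),proj(d,X+[R*np.cos(np.radians(a)),R*np.sin(np.radians(a)),0]).round(1))
E
```

```text
frontL 974 yaw 0.0438 pt 0.5959 0.1793 z 0.1379 y range 0.039 0.32
frontR 956 yaw 0.0424 pt 0.6157 -0.2775 z 0.1377 y range -0.41 -0.124
front 1930 yaw 0.0435 pt 0.6055 -0.0415 z 0.1378 y range -0.41 0.32
back 2847 yaw 0.0436 pt 0.8432 0.0825 z 0.1836 y range -0.36 0.3
handle 385 yaw 0.0318 pt 0.5481 -0.0422 z 0.0879 y range -0.104 0.013
[ 0.66834699 -0.16119158  0.195     ]
in side [380.2123702  259.17485251] radius pix top 23.345207956647403
side ctr [ 0.66550696 -0.16052943  0.195     ]
0 [401.8 258.7] [409.2 159. ]
90 [377.3 247.9] [386.7 181.9]
180 [358.6 259.6] [410.8 204.7]
270 [383.4 271.2] [433.2 181.5]
```

```bash
cat >> h.py <<'E'
from scipy.spatial.transform import Rotation as Ro
def need(s,tgt,yaw=None):
    """shift (units) in tool axes to world tgt [TCP], and tool turn (units) so tool z down, tool y along world angle yaw"""
    R=Ro.from_rotvec(s["ee_rot"]);d=R.inv().apply(np.array(tgt)-s["position"])/.04
    M=R.as_matrix();print("pos",np.round(s["position"],4),"toolx",M[:,0].round(3),"tooly",M[:,1].round(3),"toolz",M[:,2].round(4))
    print("shift units",d.round(3))
    if yaw is not None:
        y=np.array([np.cos(yaw),np.sin(yaw),0]);z=np.array([0,0,-1.]);T=np.stack([np.cross(y,z),y,z],1)
        t=Ro.from_matrix(M.T@T).as_rotvec()
        print("turn units",(t/.08).round(3),"shift in target axes",(T.T@(np.array(tgt)-s["position"])/.04).round(3))
E
python3 - <<'E'
from h import *
from cell import arm
s=arm.observe()
d=load("top0");print(plane(d,335,264,.088))
w=load("wrist0");W=cloud(w);print("red obj",W[230,620].round(3),W[100,630].round(3))
need(s,[.35,-.25,.249]);need(s,[.548,-.0455,.249],.0435)
E
```

```text
[ 0.54808438 -0.04644298  0.088     ]
red obj [ 0.338 -1.195 -0.389] [ 0.691 -1.321 -0.749]
pos [ 0.2193 -0.5849  0.2481] toolx [ 0.936  0.351 -0.   ] tooly [ 0.351 -0.936 -0.001] toolz [-5.e-04  1.e-03 -1.e+00]
shift units [ 5.999 -6.693 -0.015]
pos [ 0.2193 -0.5849  0.2481] toolx [ 0.936  0.351 -0.   ] tooly [ 0.351 -0.936 -0.001] toolz [-5.e-04  1.e-03 -1.e+00]
shift units [ 1.2429e+01 -9.7420e+00 -1.2000e-02]
turn units [-1.3000e-02 -8.0000e-03 -1.5695e+01] shift in target axes [13.115  8.796 -0.021]
```

```bash
python3 -m pendant '[[[0.6,-0.67,0,0,0,0,0],[0.6,-0.67,0,0,0,0,0],[0.6,-0.67,0,0,0,0,0],[0.6,-0.67,0,0,0,0,0],[0.6,-0.67,0,0,0,0,0],[0.6,-0.67,0,0,0,0,0],[0.6,-0.67,0,0,0,0,0],[0.6,-0.67,0,0,0,0,0],[0.6,-0.67,0,0,0,0,0],[0.6,-0.67,0,0,0,0,0]]]'
python3 -m pendant '[[[0,0,0,0,0,-0.98,0.65],[0,0,0,0,0,-0.98,0.65],[0,0,0,0,0,-0.98,0.65],[0,0,0,0,0,-0.98,0.65],[0,0,0,0,0,-0.98,0.65],[0,0,0,0,0,-0.98,0.65],[0,0,0,0,0,-0.98,0.65],[0,0,0,0,0,-0.98,0.65],[0,0,0,0,0,-0.98,0.65],[0,0,0,0,0,-0.98,0.65],[0,0,0,0,0,-0.98,0.65],[0,0,0,0,0,-0.98,0.65],[0,0,0,0,0,-0.98,0.65],[0,0,0,0,0,-0.98,0.65],[0,0,0,0,0,-0.98,0.65],[0,0,0,0,0,-0.98,0.65]]]'
python3 - <<'E'
from h import *
from cell import arm
s=arm.observe();print(s["clock"],s["joints"],s["width"])
need(s,[.548,-.0455,.2],.0435)
E
```

```text
clock: 0.98
position: [0.3502, -0.2483, 0.2487]
ee_rot: [3.091, 0.56, -0.0]
force: [0.5, 0.2, -1.4]
width: 1.003
clock: 2.32
position: [0.3499, -0.2499, 0.2486]
ee_rot: [-2.169, -2.272, 0.0]
force: [-0.5, -0.5, 0.8]
width: 0.351
2.3167 [ 0.76424223  0.13782293 -0.29819041  1.99830077  0.04762227  1.01237728
  0.48960066] 0.3506687719790345
pos [ 0.3499 -0.2499  0.2486] toolx [-0.046  0.999  0.   ] tooly [ 0.999  0.046 -0.   ] toolz [-4.e-04  2.e-04 -1.e+00]
shift units [4.877 5.183 1.214]
turn units [-0.004 -0.002  0.033] shift in target axes [4.891 5.17  1.215]
```

```bash
python3 -m pendant '[[[0.61,0.648,0.15,0,0,0,0.65],[0.61,0.648,0.15,0,0,0,0.65],[0.61,0.648,0.15,0,0,0,0.65],[0.61,0.648,0.15,0,0,0,0.65],[0.61,0.648,0.15,0,0,0,0.65],[0.61,0.648,0.15,0,0,0,0.65],[0.61,0.648,0.15,0,0,0,0.65],[0.61,0.648,0.15,0,0,0,0.65],[0,0,0,0,0,0,0.65]]]'
python3 - <<'E'
from h import *
from cell import arm
d=snap(arm,"wrist","w1");d2=snap(arm,"top","t1")
s=arm.observe()
need(s,[.548,-.0455,.094],.0435)
print(proj(d,[.548,-.0455,.084]))
E
```

```text
clock: 3.07
position: [0.5524, -0.0393, 0.1997]
ee_rot: [-2.165, -2.274, -0.006]
force: [-0.3, 0.3, 0.9]
width: 0.352
pos [ 0.5493 -0.0446  0.1999] toolx [-0.045  0.999  0.001] tooly [ 0.999  0.045 -0.001] toolz [-1.3e-03  8.0e-04 -1.0e+00]
shift units [-0.024 -0.03   2.648]
turn units [-0.016 -0.011  0.024] shift in target axes [-0.022 -0.033  2.648]
[311.47888069 253.39933553]
```

View pics/w1.png

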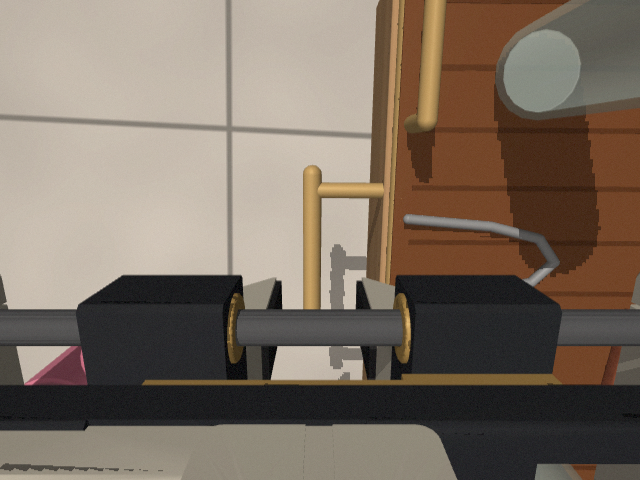

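View pics/t1.png

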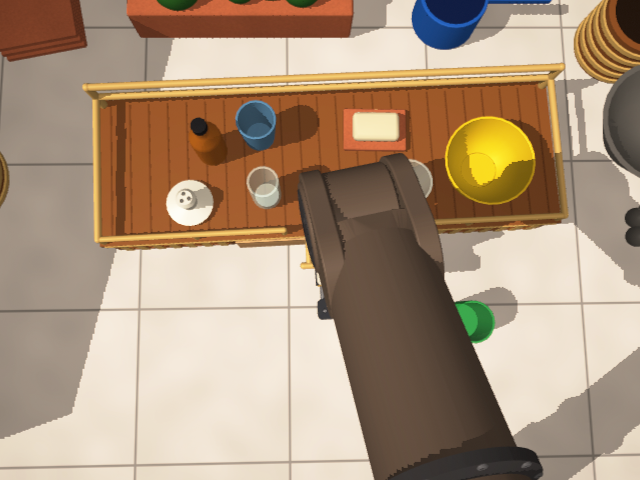

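```bash
python3 -m pendant '[[[0,-0.05,0.45,0,0,0,0.65],[0,0,0.45,0,0,0,0.65],[0,0,0.45,0,0,0,0.65],[0,0,0.45,0,0,0,0.65],[0,0,0.45,0,0,0,0.65],[0,0,0.45,0,0,0,0.65],[0,0,0,0,0,0,0.65]]]' 
python3 -m pendant '[[[0,0,0,0,0,0,1],[0,0,0,0,0,0,1],[0,0,0,0,0,0,1],[0,0,0,0,0,0,1],[0,0,0,0,0,0,1],[0,0,0,0,0,0,1]]]' 25
python3 - <<'E'
from h import *
from cell import arm
s=arm.observe();print(s["force"],s["width"]*92)
need(s,[.5455,-.0465,.092],.0435)
E
```

```text
clock: 3.75
position: [0.5443, -0.048, 0.0899]
ee_rot: [-2.174, -2.264, 0.007]
force: [-0.1, -0.5, -0.0]
width: 0.35
clock: 4.25
position: [0.5478, -0.0466, 0.094]
ee_rot: [2.173, 2.266, 0.002]
force: [-0.8, -1.6, 6.8]
width: 0.115
[-0.84872532 -1.64284084  6.81728764] 10.601548972146947
pos [ 0.5478 -0.0466  0.094 ] toolx [-0.042  0.999 -0.001] tooly [0.999 0.042 0.002] toolz [ 2.1e-03 -5.0e-04 -1.0e+00]
shift units [ 0.004 -0.058  0.049]
turn units [ 0.026  0.008 -0.018] shift in target axes [ 0.004 -0.058  0.049]
```

```bash
python3 -m pendant '[[[0,-0.05,0,0,0,0,1],[0,-0.08,0,0,0,0,1],[0,-0.12,0,0,0,0,1],[0,-0.16,0,0,0,0,1],[0,-0.2,0,0,0,0,1],[0,-0.22,0,0,0,0,1],[0,-0.24,0,0,0,0,1],[0,-0.24,0,0,0,0,1],[0,-0.24,0,0,0,0,1],[0,-0.24,0,0,0,0,1],[0,-0.24,0,0,0,0,1],[0,-0.24,0,0,0,0,1],[0,-0.22,0,0,0,0,1],[0,-0.18,0,0,0,0,1],[0,-0.14,0,0,0,0,1],[0,-0.1,0,0,0,0,1],[0,-0.07,0,0,0,0,1],[0,-0.04,0,0,0,0,1],[0,0,0,0,0,0,1],[0,0,0,0,0,0,1]]]' 
python3 - <<'E'
from h import *
from cell import arm
s=arm.observe();print(s["force"],s["width"]*92)
snap(arm,"top","t2");snap(arm,"side","s2");snap(arm,"wrist","w2")
E
```

```text
clock: 5.92
position: [0.4273, -0.0517, 0.0938]
ee_rot: [2.172, 2.266, 0.002]
force: [-1.4, -2.3, 11.4]
width: 0.12
[-1.36722106 -2.3410889  11.40491727] 10.994402259898632
```

View pics/t2.png

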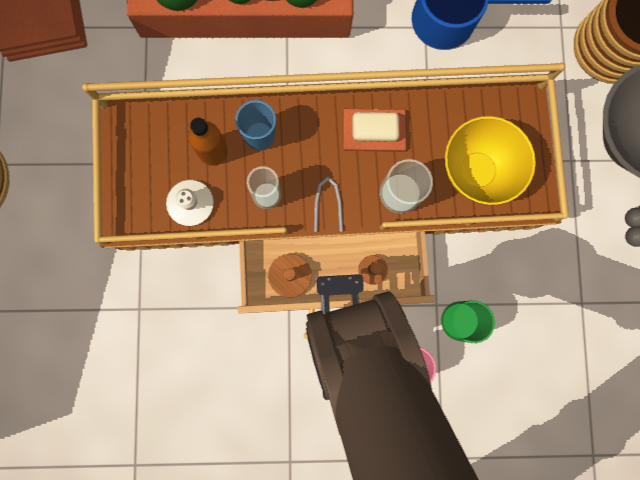

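View pics/s2.png

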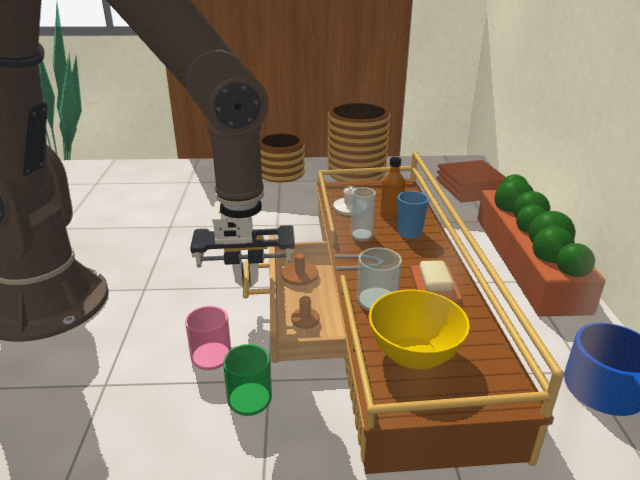

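View pics/w2.png

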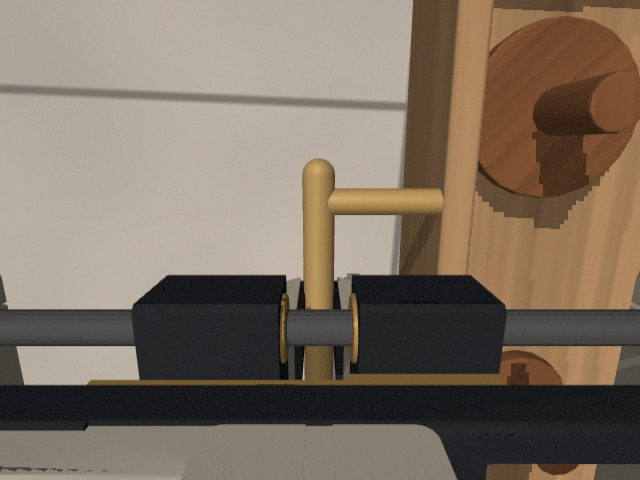

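```bash
python3 -m pendant '[[[0,-0.02,0,0,0,0,1],[0,-0.03,0,0,0,0,1],[0,-0.03,0,0,0,0,1],[0,0,0,0,0,0,1],[0,0,0,0,0,0,1],[0,0,0,0,0,0,0.65],[0,0,0,0,0,0,0.65],[0,0,0,0,0,0,0.65],[0,0,0,0,0,0,0.65],[0,0,0,0,0,0,0.65]]]' 
python3 -m pendant '[[[0,0,-0.4,0,0,0,0.65],[0,0,-0.6,0,0,0,0.65],[0,0,-0.7,0,0,0,0.65],[0,0,-0.7,0,0,0,0.65],[0,0,-0.7,0,0,0,0.5],[0,0,0,0,0,0,0.5],[0,0,0,0,0,0,0.5]]]'
python3 - <<'E'
from h import *
from cell import arm
s=arm.observe();print(s["position"],s["force"],s["width"]*92)
d=snap(arm,"top","t3");sd=snap(arm,"side","s3")
for n,(x0,y0,x1,y1) in [("t3",(230,225,440,330)),("s3",(230,220,360,360))]:
    c=load(n)["img"][y0:y1,x0:x1,::-1];cv2.imwrite(f"pics/crop_{n}.png",cv2.resize(c,None,fx=3.8,fy=3.8,interpolation=cv2.INTER_CUBIC))
E
```

```text
clock: 6.9
position: [0.4229, -0.0515, 0.0926]
ee_rot: [-2.174, -2.268, 0.0]
force: [0.2, -0.1, -0.1]
width: 0.347
clock: 7.48
position: [0.4239, -0.0516, 0.2179]
ee_rot: [2.172, 2.266, 0.003]
force: [0.2, -0.7, 0.2]
width: 0.49
[ 0.42392118 -0.05163105  0.21787922] [ 0.20935659 -0.68657124  0.20484038] 45.039664618174946
```

View pics/crop_t3.png

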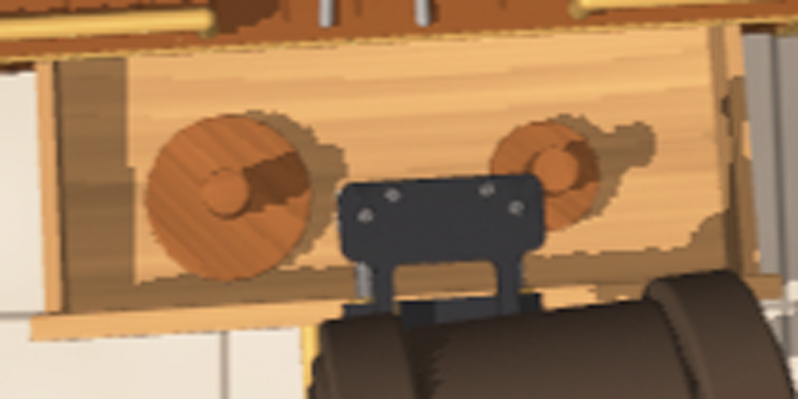

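View pics/crop_s3.png

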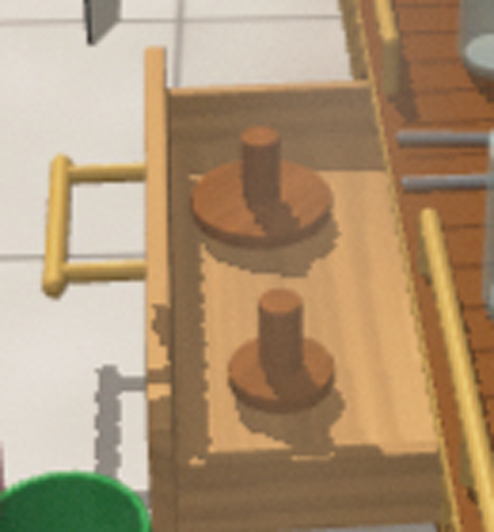

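```bash
python3 - <<'E'
from h import *
from cell import arm
t=load("t3");s=load("s3");st=arm.observe()
print("knob top: top",plane(t,289.5,275.8,.082).round(4),"side",plane(s,298.4,255.8,.082).round(4))
print("disc: top",plane(t,290.3,276.8,.042).round(4),"side",plane(s,298.9,272.9,.042).round(4))
print("small knob",plane(t,375.5,269.7,.082).round(4))
W=cloud(t);hsv=cv2.cvtColor(t["img"],cv2.COLOR_RGB2HSV)
print("depth knob",W[275,289].round(4),"disc",W[285,285].round(4),hsv[275,289],hsv[285,285],hsv[250,300])
m=np.zeros((480,640),np.uint8);m[250:305,262:318]=1
q=m.astype(bool)&(W[...,2]>.034)&(W[...,2]<.05);P=W[q]
# disc outline circle by enclosing
c,r=cv2.minEnclosingCircle(P[:,:2].astype(np.float32));print("disc circle",c,r,len(P))
q=m.astype(bool)&(W[...,2]>.07)&(W[...,2]<.09);P=W[q];print("knob depth",P.mean(0).round(4),len(P))
need(st,[.52,.03,.217],.0435+np.pi/2)
need(st,[.52,.03,.217],.0435-np.pi/2);print(st["joints"].round(2))
E
```

```text
knob top: top [0.5288 0.0332 0.082 ] side [0.529  0.0354 0.082 ]
disc: top [0.5296 0.0326 0.042 ] side [0.5293 0.0303 0.042 ]
small knob [ 0.5378 -0.1179  0.082 ]
depth knob [0.5303 0.0341 0.0804] disc [0.5148 0.0424 0.0421] [ 12 175 184] [ 12 173 167] [ 16 133 226]
disc circle (0.5301522016525269, 0.03325025364756584) 0.040020573884248734 1363
knob depth [0.5254 0.0302 0.0812] 131
pos [ 0.4226 -0.0516  0.216 ] toolx [-0.042  0.999 -0.   ] tooly [ 0.999  0.042 -0.001] toolz [-1.e-03 -1.e-04 -1.e+00]
shift units [ 1.936  2.52  -0.027]
turn units [-1.0000e-02 -9.0000e-03 -1.9651e+01] shift in target axes [-2.523  1.933 -0.024]
pos [ 0.4226 -0.0516  0.216 ] toolx [-0.042  0.999 -0.   ] tooly [ 0.999  0.042 -0.001] toolz [-1.e-03 -1.e-04 -1.e+00]
shift units [ 1.936  2.52  -0.027]
turn units [-9.0000e-03  1.0000e-02  1.9619e+01] shift in target axes [ 2.523 -1.933 -0.024]
[ 0.4   0.19 -0.46  2.04  0.1   0.93 -0.07]
```

```bash
python3 -m pendant '[[[0,0,0,0,0,0.98,0.45],[0,0,0,0,0,0.98,0.45],[0,0,0,0,0,0.98,0.45],[0,0,0,0,0,0.98,0.45],[0,0,0,0,0,0.98,0.45],[0,0,0,0,0,0.98,0.45],[0,0,0,0,0,0.98,0.45],[0,0,0,0,0,0.98,0.45],[0,0,0,0,0,0.98,0.45],[0,0,0,0,0,0.98,0.45],[0,0,0,0,0,0.98,0.45],[0,0,0,0,0,0.98,0.45],[0,0,0,0,0,0.98,0.45],[0,0,0,0,0,0.98,0.45],[0,0,0,0,0,0.98,0.45],[0,0,0,0,0,0.98,0.45],[0,0,0,0,0,0.98,0.45],[0,0,0,0,0,0.98,0.45],[0,0,0,0,0,0.98,0.45],[0,0,0,0,0,0.98,0.45]]]' 
python3 - <<'E'
from h import *
from cell import arm
st=arm.observe();need(st,[.5295,.033,.16],.0435-np.pi/2);print(st["joints"].round(2))
E
```

```text
clock: 9.25
position: [0.4222, -0.0515, 0.2152]
ee_rot: [-3.141, -0.065, 0.005]
force: [-0.1, -0.1, -0.6]
width: 0.551
pos [ 0.4222 -0.0515  0.2152] toolx [ 0.999  0.041 -0.003] tooly [ 0.041 -0.999 -0.   ] toolz [-3.e-03  1.e-04 -1.e+00]
shift units [ 2.772 -2.     1.372]
turn units [-0.003  0.038 -0.026] shift in target axes [ 2.772 -1.994  1.38 ]
[ 0.22  0.17 -0.25  2.06  0.05  0.93 -1.59]
```

```bash
python3 -m pendant '[[[0.3,-0.2,0,0,0,0,0.45],[0.5,-0.36,0,0,0,0,0.45],[0.6,-0.44,0,0,0,0,0.45],[0.6,-0.44,0.1,0,0,0,0.45],[0.5,-0.36,0.3,0,0,0,0.45],[0.27,-0.2,0.4,0,0,0,0.45],[0,0,0.4,0,0,0,0.45],[0,0,0.17,0,0,0,0.45],[0,0,0,0,0,0,0.45],[0,0,0,0,0,0,0.45]]]' 
python3 - <<'E'
from h import *
from cell import arm
d=snap(arm,"wrist","w4");snap(arm,"side","s4");snap(arm,"top","t4")
st=arm.observe();need(st,[.5295,.033,.07],.0435-np.pi/2);print(st["joints"].round(2))
print(proj(d,[.5295,.033,.082]))
E
```

```text
clock: 10.08
position: [0.5293, 0.0329, 0.1612]
ee_rot: [3.14, 0.07, -0.004]
force: [-0.0, -0.3, 0.1]
width: 0.55
pos [0.5304 0.033  0.1627] toolx [0.999 0.044 0.001] tooly [ 0.044 -0.999  0.   ] toolz [ 1.2e-03 -1.0e-04 -1.0e+00]
shift units [-2.600e-02 -1.000e-03  2.318e+00]
turn units [ 0.002 -0.015  0.012] shift in target axes [-2.300e-02 -1.000e-03  2.318e+00]
[ 0.04  0.39 -0.27  1.89  0.14  0.87 -1.82]
[315.83623997 261.21201693]
```

View pics/w4.png

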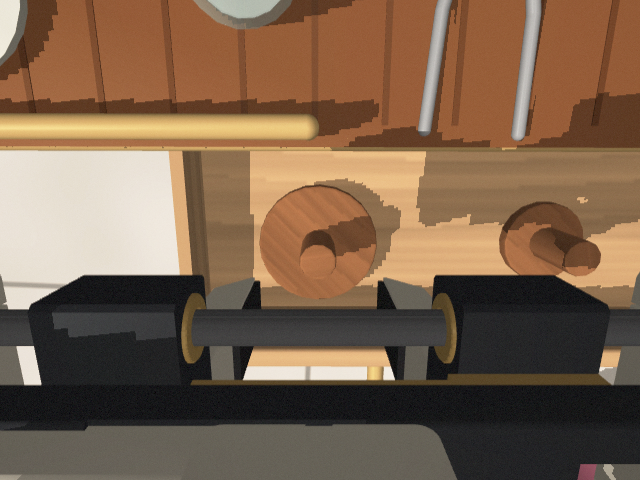

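View pics/s4.png

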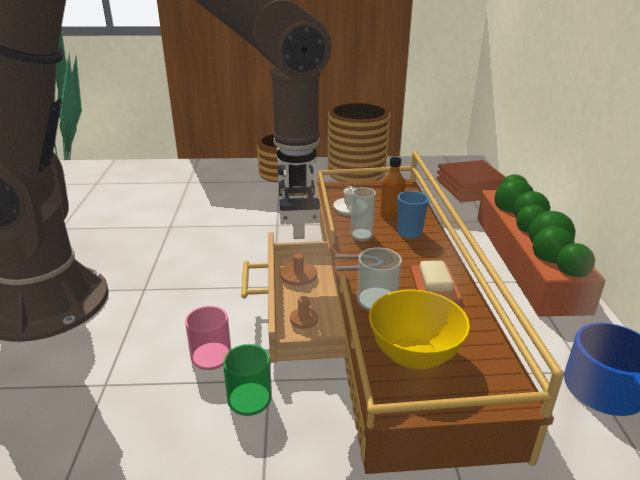

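```bash
python3 -m pendant '[[[-0.02,0,0.3,0,0,0,0.45],[0,0,0.4,0,0,0,0.45],[0,0,0.4,0,0,0,0.45],[0,0,0.4,0,0,0,0.45],[0,0,0.3,0,0,0,0.45],[0,0,0.25,0,0,0,0.45],[0,0,0.15,0,0,0,0.45],[0,0,0.1,0,0,0,0.45],[0,0,0,0,0,0,0.45],[0,0,0,0,0,0,0.45]]]' 
python3 - <<'E'
from h import *
from cell import arm
d=snap(arm,"wrist","w5")
st=arm.observe();print(st["force"],-d["R"].T@d["t"]);need(st,[.5295,.033,.07],.0435-np.pi/2)
E
```

```text
clock: 11.07
position: [0.5297, 0.0333, 0.0704]
ee_rot: [-3.141, -0.071, -0.001]
force: [-0.6, -0.9, 0.3]
width: 0.547
[-0.38188681 -0.05648455 -0.63992795] [0.59568718 0.03493674 0.20730087]
pos [0.5299 0.0334 0.0705] toolx [0.999 0.045 0.001] tooly [ 0.045 -0.999 -0.   ] toolz [ 1.e-03  1.e-04 -1.e+00]
shift units [-0.009  0.01   0.013]
turn units [-0.001 -0.013  0.02 ] shift in target axes [-0.009  0.01   0.013]
```

View pics/w5.png

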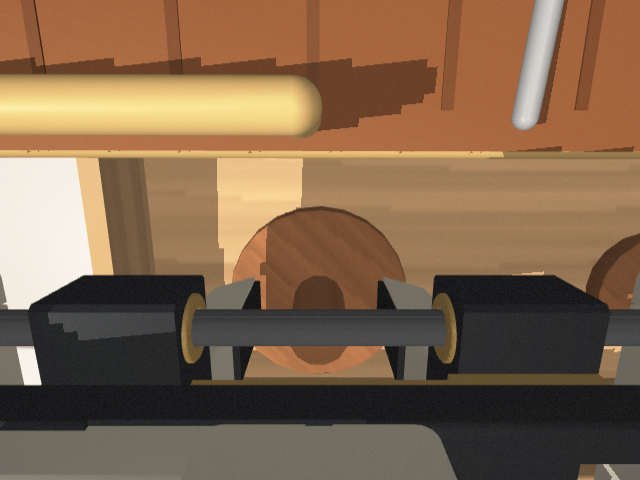

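Knob (col ≈318) is centred between the fingers (cols 262 and 378). Grip it.

```bash
python3 -m pendant '[[[0,0,0,0,0,0,1],[0,0,0,0,0,0,1],[0,0,0,0,0,0,1],[0,0,0,0,0,0,1],[0,0,0,0,0,0,1],[0,0,0,0,0,0,1],[0,0,0,0,0,0,1]]]' 30
python3 -m pendant '[[[0,0,-0.08,0,0,0,1],[0,0,-0.12,0,0,0,1],[0,0,-0.16,0,0,0,1],[0,0,-0.24,0,0,0,1],[0,0,-0.35,0,0,0,1],[0,0,-0.4,0,0,0,1],[0,0,-0.4,0,0,0,1],[0,0,-0.4,0,0,0,1],[0,0,-0.4,0,0,0,1],[0,0,-0.4,0,0,0,1],[0,0,-0.4,0,0,0,1],[0,0,-0.4,0,0,0,1],[0,0,-0.4,0,0,0,1],[0,0,-0.35,0,0,0,1],[0,0,-0.25,0,0,0,1],[0,0,-0.15,0,0,0,1],[0,0,0,0,0,0,1],[0,0,0,0,0,0,1]]]'
python3 - <<'E'
from h import *
from cell import arm
d=snap(arm,"wrist","w6");snap(arm,"side","s6");snap(arm,"top","t6")
st=arm.observe();print(st["force"],st["width"]*92);need(st,[.668,-.161,.268],.0435-np.pi/2)
E
```

```text
clock: 11.7
position: [0.5294, 0.0333, 0.07]
ee_rot: [3.141, 0.071, 0.0]
force: [-0.6, -0.1, 1.6]
width: 0.237
clock: 13.2
position: [0.5292, 0.0333, 0.2659]
ee_rot: [3.141, 0.071, 0.0]
force: [-0.6, 0.5, -1.9]
width: 0.232
[-0.05184951 -0.7735452  -0.96909616] 21.32500777651522
pos [0.5289 0.0333 0.265 ] toolx [ 0.999  0.045 -0.002] tooly [ 0.045 -0.999  0.   ] toolz [-1.6e-03 -2.0e-04 -1.0e+00]
shift units [ 3.254  5.008 -0.079]
turn units [0.001 0.02  0.021] shift in target axes [ 3.263  5.003 -0.074]
```

View pics/w6.png

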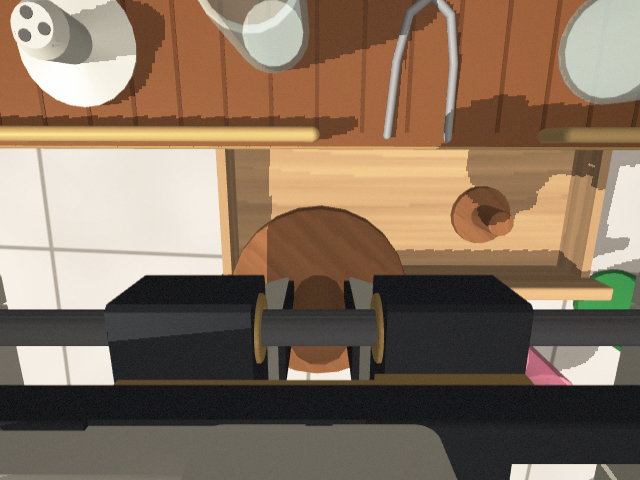

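View pics/s6.png

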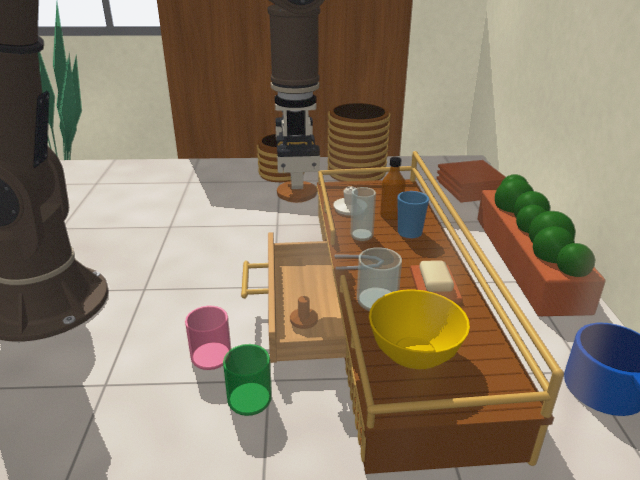

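```bash
python3 -m pendant '[[[0.06,0.1,-0.04,0,0,0,1],[0.12,0.18,-0.04,0,0,0,1],[0.18,0.28,0,0,0,0,1],[0.24,0.37,0,0,0,0,1],[0.28,0.43,0,0,0,0,1],[0.3,0.46,0,0,0,0,1],[0.3,0.46,0,0,0,0,1],[0.3,0.46,0,0,0,0,1],[0.3,0.46,0,0,0,0,1],[0.3,0.46,0,0,0,0,1],[0.28,0.42,0,0,0,0,1],[0.24,0.36,0,0,0,0,1],[0.2,0.3,0,0,0,0,1],[0.12,0.18,0,0,0,0,1],[0.05,0.08,0,0,0,0,1],[0,0,0,0,0,0,1],[0,0,0,0,0,0,1],[0,0,0,0,0,0,1]]]'
python3 - <<'E'
from h import *
from cell import arm
d=snap(arm,"wrist","w7");snap(arm,"side","s7");snap(arm,"top","t7")
st=arm.observe();print(st["force"],st["width"]*92);need(st,[.668,-.161,.25],.0435-np.pi/2)
E
```

```text
clock: 14.85
position: [0.6689, -0.1596, 0.2692]
ee_rot: [-3.14, -0.073, 0.0]
force: [0.7, 0.0, -0.8]
width: 0.233
[-0.28972218 -0.34083622 -0.84899136] 21.313082267404212
pos [ 0.6689 -0.1598  0.2694] toolx [0.999 0.046 0.   ] tooly [ 0.046 -0.999 -0.   ] toolz [ 2.e-04  2.e-04 -1.e+00]
shift units [-0.025  0.03   0.486]
turn units [-0.002 -0.003  0.033] shift in target axes [-0.025  0.03   0.486]
```

View pics/w7.png

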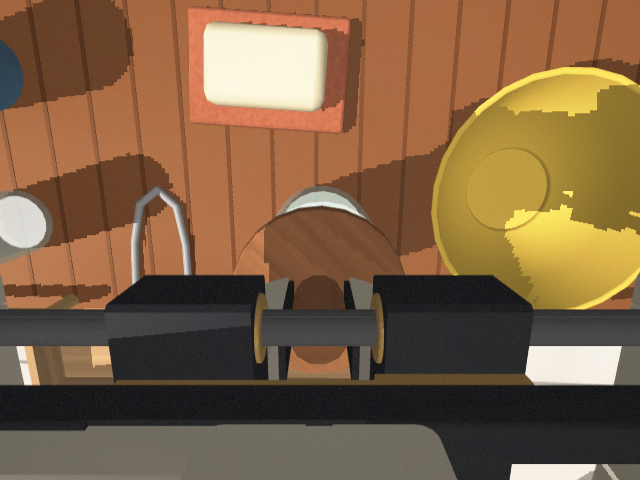

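View pics/s7.png

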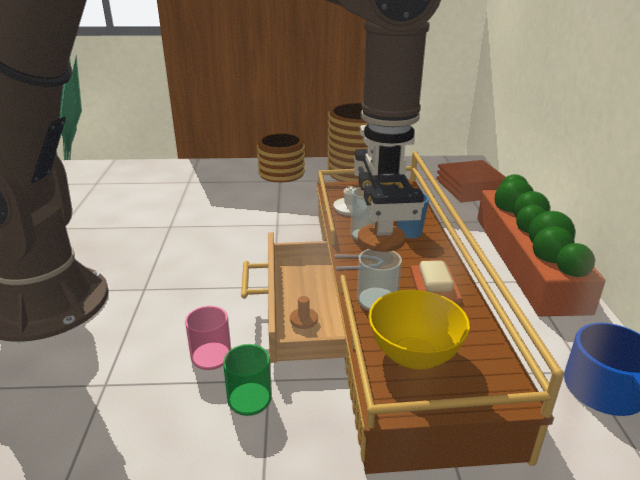

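View pics/t7.png

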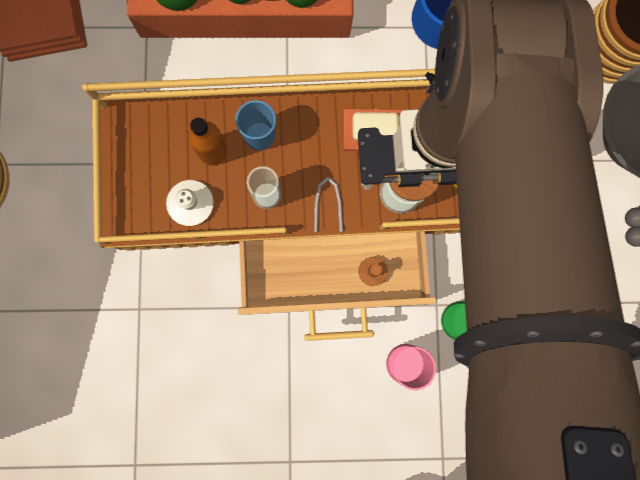

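```bash
python3 - <<'E'
from h import *
a=load("s7")["img"][210:320,330:430,::-1];b=load("t7")["img"][140:230,360:460,::-1]
r=lambda i:cv2.resize(i,(500,int(i.shape[0]*5)),interpolation=cv2.INTER_NEAREST)
cv2.imwrite("pics/c7s.png",r(a));cv2.imwrite("pics/c7t.png",r(b))
t0=load("top0");r0=lambda i:cv2.resize(i,None,fx=8,fy=8,interpolation=cv2.INTER_NEAREST)
cv2.imwrite("pics/c0t.png",r0(t0["img"][150:220,370:440,::-1]));cv2.imwrite("pics/c0s.png",r0(load("side0")["img"][240:315,350:410,::-1]))
E
```

View pics/c7s.png

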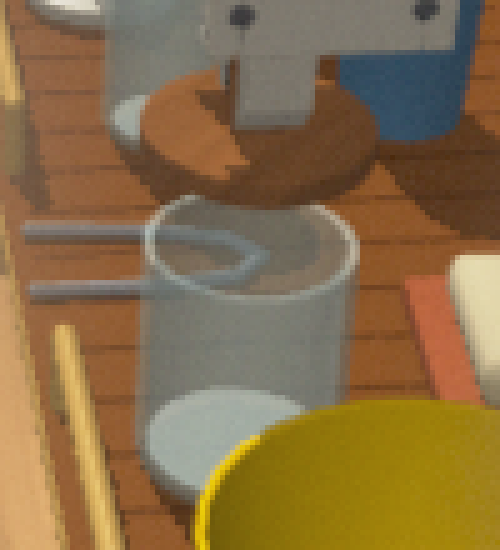

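View pics/c7t.png

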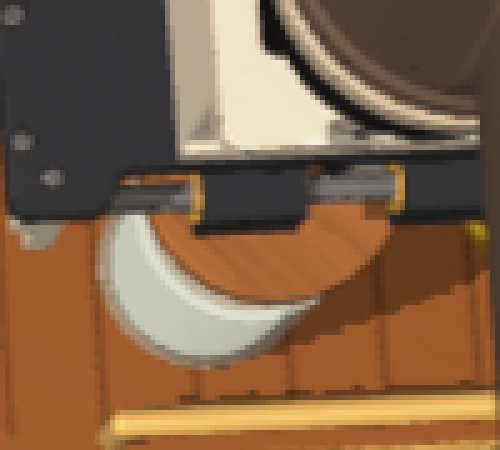

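View pics/c0t.png

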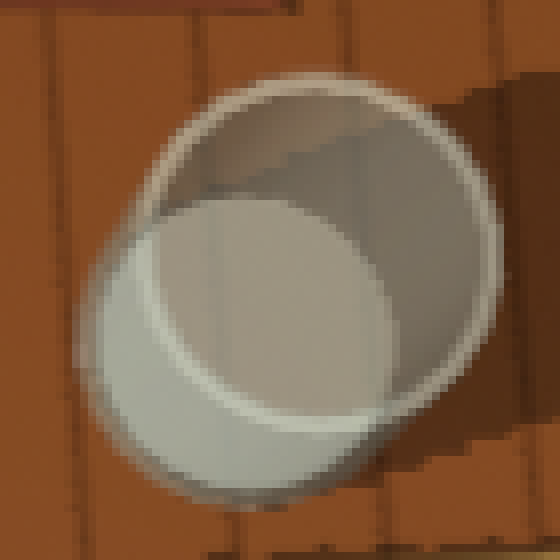

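View pics/c0s.png

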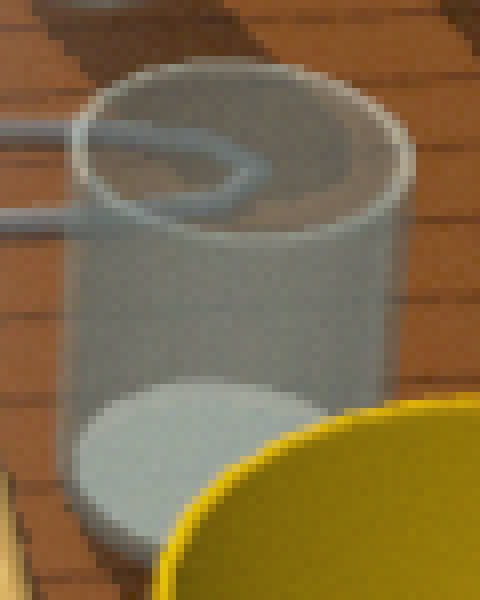

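```bash
python3 - <<'E'
from h import *
t=load("t7");s=load("s7")
def ext(d,c,r):
    a=np.radians(np.arange(0,360,2));p=np.array([proj(d,np.array(c)+[r*np.cos(x),r*np.sin(x),0]) for x in a]);return "L %.1f R %.1f T %.1f B %.1f"%(p[:,0].min(),p[:,0].max(),p[:,1].min(),p[:,1].max())
L=[.6689,-.1598]
print("lid side low",ext(s,L+[.2314],.04)," obs L357.5 R405.5 B251.1")
print("lid side top",ext(s,L+[.2414],.04))
print("lid top-view",ext(t,L+[.2414],.04)," obs R437.9 B199.5"); print("  low",ext(t,L+[.2314],.04))
for J in ([.668,-.161],[.668,-.159],[.669,-.161]):
  print(J,"rim top",ext(t,J+[.195],.037),"obs L386.5 R432.4 T158.5 B203.5 | side",ext(s,J+[.195],.037),"obs L358.2 R401.4 T246.8 B269.5")
print(plane(t,409.45,181.0,.195),plane(s,379.8,258.1,.195))
# fit ellipse to bright rim pixels in undisturbed views; colour mask of lid
W=cloud(t);hsv=cv2.cvtColor(t["img"],cv2.COLOR_RGB2HSV)
m=(W[...,2]>.236)&(W[...,2]<.248)&(hsv[...,0]<16)&(hsv[...,1]>120);m[:, :385]=0;m[:,440:]=0;m[:175]=0;m[205:]=0
ys,xs=np.nonzero(m);print("lid top mask",len(xs),xs.min(),xs.max(),ys.max())
W=cloud(s);hsv=cv2.cvtColor(s["img"],cv2.COLOR_RGB2HSV)
m=(W[...,2]>.222)&(W[...,2]<.25)&(hsv[...,0]<16)&(hsv[...,1]>120);m[:,:345]=0;m[:,415:]=0;m[:220]=0;m[256:]=0
ys,xs=np.nonzero(m);print("lid side mask",len(xs),xs.min(),xs.max(),ys.max(), "left@",ys[xs==xs.min()],"right@",ys[xs==xs.max()])
E
```

```text
lid side low L 357.7 R 405.9 T 228.7 B 252.9  obs L357.5 R405.5 B251.1
lid side top L 358.0 R 406.4 T 223.6 B 247.6
lid top-view L 388.5 R 441.6 T 148.2 B 200.2  obs R437.9 B199.5
  low L 387.5 R 439.9 T 150.1 B 201.6
[0.668, -0.161] rim top L 386.6 R 433.1 T 159.2 B 204.9 obs L386.5 R432.4 T158.5 B203.5 | side L 358.2 R 401.9 T 247.9 B 271.2 obs L358.2 R401.4 T246.8 B269.5
[0.668, -0.159] rim top L 385.4 R 431.9 T 159.2 B 204.9 obs L386.5 R432.4 T158.5 B203.5 | side L 358.1 R 401.7 T 247.3 B 270.5 obs L358.2 R401.4 T246.8 B269.5
[0.669, -0.161] rim top L 386.6 R 433.1 T 158.6 B 204.2 obs L386.5 R432.4 T158.5 B203.5 | side L 358.8 R 402.5 T 247.8 B 271.2 obs L358.2 R401.4 T246.8 B269.5
[ 0.66948718 -0.16035496  0.195     ] [ 0.66812355 -0.15775868  0.195     ]
lid top mask 598 388 438 200
lid side mask 864 358 405 251 left@ [233 234 235 236 237 238 239] right@ [238 239 240 241]
```

```bash
python3 - <<'E'
from h import *
t=load("t7")
hsv=cv2.cvtColor(t["img"],cv2.COLOR_RGB2HSV)
W=cloud(t);a=np.radians(np.arange(0,360,.5))
p=np.array([proj(t,[.6689+.04*np.cos(x),-.1598+.04*np.sin(x),.2414]) for x in a])
q=np.array([proj(t,[.6689+.04*np.cos(x),-.1598+.04*np.sin(x),.2314]) for x in a])
for v in (186,189,192,195,197):
    x=np.nonzero((W[v,:,2]>.226)&(W[v,:,2]<.25))[0];x=x[(x>380)&(x<445)]
    sel=abs(p[:,1]-v)<.25;sl=abs(q[:,1]-v)<.25
    print(v,x.min(),x.max(),(x.min()+x.max())/2,"pred",p[sel,0].min().round(1),p[sel,0].max().round(1),"low",q[sl,0].min().round(1),q[sl,0].max().round(1))
print(hsv[190,[385,390,395,430,435,440]])
E
```

```text
186 391 438 414.5 pred 391.7 439.1 low 389.9 438.2
189 393 436 414.5 pred 393.5 437.4 low 391.4 436.7
192 395 434 414.5 pred 396.1 435.0 low 393.7 434.8
195 398 430 414.0 pred 399.4 431.9 low 396.6 432.0
197 401 427 414.0 pred 402.6 428.8 low 399.2 429.6
[[ 35  25 202]
 [ 32  22 219]
 [ 13 175 179]
 [ 13 174 176]
 [ 12 177 127]
 [ 12 182 101]]
```

```bash
python3 -m pendant '[[[-0.02,0.04,0.05,0,0,0,1],[0,0,0.1,0,0,0,1],[0,0,0.12,0,0,0,1],[0,0,0.1,0,0,0,1],[0,0,0.08,0,0,0,1],[0,0,0.05,0,0,0,1],[0,0,0,0,0,0,1],[0,0,0,0,0,0,1],[0,0,0,0,0,0,1],[0,0,0,0,0,0,1],[0,0,0,0,0,0,1],[0,0,0,0,0,0,1]]]'
python3 - <<'E'
from h import *
from cell import arm
d=snap(arm,"wrist","w8");s=snap(arm,"side","s8");t=snap(arm,"top","t8")
P=[]
for i in range(4): snap(arm,"wrist","w8");P.append(arm.observe()["position"])
print(np.round(P,4))
st=arm.observe();print(st["clock"],st["force"],st["width"]*92,np.abs(st["dq"]).max());need(st,[.668,-.1615,.249],.0435-np.pi/2)
cv2.imwrite("pics/c8s.png",cv2.resize(s["img"][205:320,330:430,::-1],None,fx=5,fy=5,interpolation=cv2.INTER_NEAREST))
for n in("side","top"):
    a=load(n+"0")["img"].astype(int);b=(s if n=="side" else t)["img"].astype(int)
    cv2.imwrite(f"pics/diff_{n}.png",np.clip(abs(a-b),0,255).astype(np.uint8))
L=[.668,-.1615];aa=np.radians(np.arange(0,360,2))
for z,r,nm in[(.211,.04,"disc low"),(.221,.04,"disc top"),(.205,.03,"plug low"),(.195,.037,"rim")]:
    p=np.array([proj(s,[L[0]+r*np.cos(x),L[1]+r*np.sin(x),z]) for x in aa]);print(nm,p.min(0).round(1),p.max(0).round(1))
E
```

```text
clock: 16.0
position: [0.6684, -0.1622, 0.2493]
ee_rot: [3.141, 0.071, 0.0]
force: [0.2, 1.1, -1.3]
width: 0.229
[[ 0.6684 -0.1622  0.2492]
 [ 0.6684 -0.1622  0.2492]
 [ 0.6684 -0.1622  0.2491]
 [ 0.6684 -0.1622  0.2491]]
16.35 [-0.14682412 -0.13186867 -0.39716463] 21.511133310435095 0.0024365705659203335
pos [ 0.6684 -0.1622  0.2491] toolx [0.999 0.045 0.   ] tooly [ 0.045 -0.999  0.   ] toolz [ 1.e-04 -1.e-04 -1.e+00]
shift units [-0.008 -0.019  0.004]
turn units [ 0.001 -0.001  0.02 ] shift in target axes [-0.008 -0.019  0.004]
disc low [356.9 239.3] [404.5 264.2]
disc top [357.1 234.4] [405. 259.]
plug low [362.6 245.2] [398.2 263.9]
rim [358.3 248. ] [402.  271.4]
```

View pics/c8s.png

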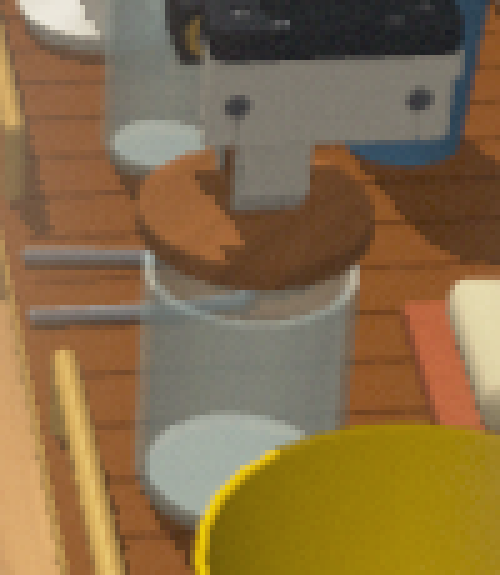

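View pics/diff_top.png

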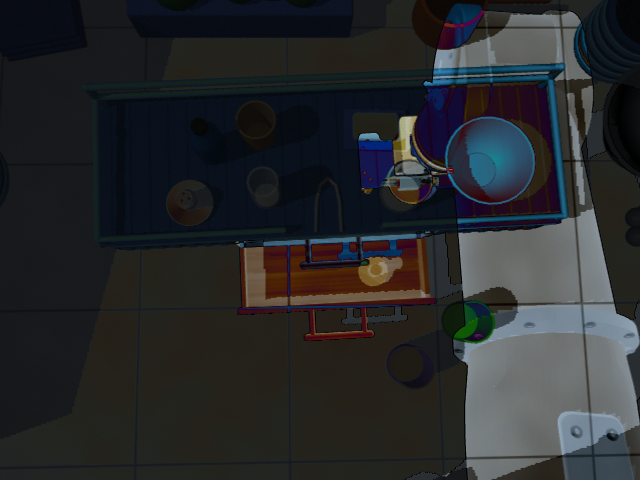

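View pics/diff_side.png

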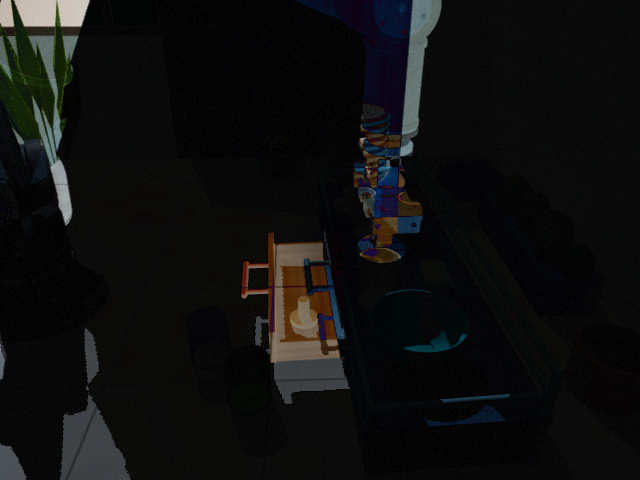

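```bash
python3 -m pendant '[[[-0.015,-0.01,0,0,0,0,1],[0,0,0,0,0,0,1],[0,0,0,0,0,0,1],[0,0,0,0,0,0,1],[0,0,0,0,0,0,1],[0,0,0,0,0,0,1],[0,0,0,0,0,0,1],[0,0,0,0,0,0,1]]]'
python3 - <<'E'
from h import *
from cell import arm
s=snap(arm,"side","s9")
st=arm.observe();print(st["clock"],st["force"].round(2),st["width"]*92,np.abs(st["dq"]).max());need(st,[.668,-.1615,.249],.0435-np.pi/2)
c=s["img"][225:285,345:415,::-1];cv2.imwrite("pics/c9s.png",cv2.resize(c,None,fx=8,fy=8,interpolation=cv2.INTER_NEAREST))
E
```

```text
clock: 17.02
position: [0.6677, -0.1619, 0.2491]
ee_rot: [3.141, 0.071, -0.0]
force: [0.5, -0.0, -0.0]
width: 0.233
17.0667 [ 0.24 -0.48 -1.05] 21.64769213128937 0.0021243845110626844
pos [ 0.6677 -0.1618  0.2491] toolx [0.999 0.045 0.   ] tooly [ 0.045 -0.999  0.   ] toolz [ 0. -0. -1.]
shift units [ 0.007 -0.008  0.003]
turn units [ 0.   -0.    0.02] shift in target axes [ 0.007 -0.008  0.003]
```

View pics/c9s.png

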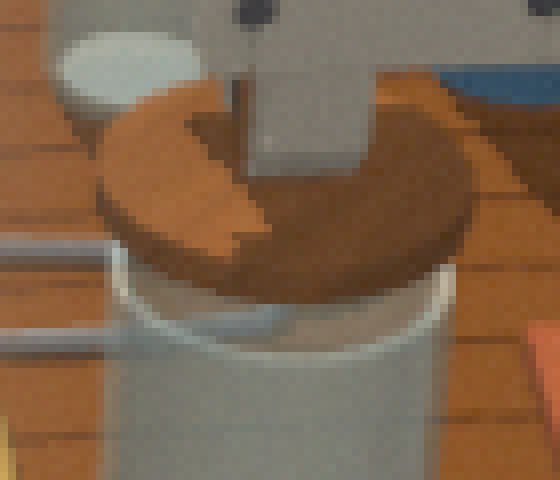

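```bash
python3 -c "
from cell import arm
print(arm.sign_off())"
```

```text
the job is handed in; nothing more can be done
None
```

The large lid is now held still and level over the clear wide jar, and I have handed the job in at about 17 s of the 54 s allowed.

- **Drawer and lid:** I pulled the drawer about 124 mm by its handle, to roughly 0.129 open by my estimate. I gripped the left-hand, larger lid by its knob with 30 N, lifted it straight up and carried it over the front rail.
- **Position:** The tool reads (0.6677, -0.1618, 0.2491). My estimate of the jar's mouth centre is (0.668, -0.1615, 0.195), so the lid is centred to about 1 mm. The plug's underside is about 10 mm above the rim.
- **Level and contact:** The tool axis is vertical, the knob still fills the grip at about 21.6 mm, and the outside force is about 1 N, which is within noise.
- **Rest of the scene:** Comparing pictures from before and after, I saw nothing moved except the drawer, the lids and the arm. The arm hid part of the right end of the shelf in the top view.

**Disagreement between cameras:** The two fixed cameras differed by 1–3 mm on absolute positions. I therefore settled the final centring by comparing the lid and the rim within the same pictures, and those agreed to about 0.1 pixel sideways in the side view. The 10 mm clearance comes from the tool height and the sizes you gave; the side view fits it.

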